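# Pile cooling fans on the air tester

### The arm

A 6-joint arm with a two-finger parallel gripper is mounted at the origin on the work surface. World frame = base frame: x ahead of the robot, y to its left, z up, the work surface at z = 0. Lengths are in m, angles in rad, forces in N, time in s.
With the tool pointing down it reaches from about 0.35 to 0.95 m from the base axis. Payload 17.4 kg.
Tool frame: the origin (TCP) lies at the centre of the arm's flange, where the gripper is bolted on; the fingertips stand 186 mm ahead of it and the grasp point (between the pads) lies 167 mm ahead of it; z points along the fingers, y is the line along which they close (so a half turn about z gives the same grasp; the last joint's range is limited). The gripper opens to 93 mm and grips with 3 to 60 N. Pads are 15 mm wide; open, the fingers measure 128 mm over their backs; the gripper's body (75 mm by 188 mm) begins 65 mm behind the grasp point.
Start: joints at [-1.238, 0.116, 1.442, -0, 1.584, -0.038], TCP at [0.245, -0.629, 0.405] pointing down, gripper open.
Joint ranges: [-2.83, 2.83], [-0.83, 2.19], [0.07, 2.5], [-1.14, 4.28], [0.01, 3], [-2.97, 2.97]. Speed limits (rad/s): [1.89, 1.89, 2.22, 3.14, 3.14, 3.14].

### API

Orientations are given as [roll, pitch, yaw] about the fixed x, y, z axes, in that order (R = Rz(yaw) Ry(pitch) Rx(roll)).
In Python, from workcell import r, fingers, solve_ik, imaging, ticket, sensors gives the robot as it stands. Calls block until the motion is done:
- r.move_pose(position, orientation): joint-space move of the TCP to a pose.
- r.move_linear(position, velocity=0.15, rotation=None, contact_N=None): straight line of the TCP; rotation=None keeps the orientation; velocity is the mean speed in m/s. With contact_N (N) it stops when the force on the tool has changed by that much, and returns True; else False.
- r.goto_joints(angles): joint-space move.
- fingers.gripper_to(opening): finger opening in m; the grip force is fixed at half the most; returns when the fingers have stopped.
- r.sleep(seconds).
- solve_ik(position, orientation): joint angles nearest the present ones, or None.
- imaging.get_image(name): name is "scene" or "top" or "wrist"; returns a dict with "img" (480x640x3 uint8, red, green, blue), "range_z" (480x640 float32, m along the optical axis (not along the pixel's ray), 0 where there is no reading), "intrinsics" (3x3 intrinsics, pixels), "k1" (the pictures are not rectified: a ray, as slopes to the right and down, at radius r is drawn at 1 + k1 r^2 times it, then the intrinsics apply), "rvec" (rotation vector, rad) and "tvec" (3), from world to camera coordinates, as OpenCV has them. Camera axes: x right, y down, z forward; pixel columns grow to the right and rows downward; lengths in m; the calibration is good to about 2 mm. A picture is of the moment at which its call begins.
A pose or a line that the arm cannot do raises r.IKError and nothing moves.
- ticket.sign_off(): hands the job in; it is judged then, once.
Readings, each from a call of its own:
- sensors.get_time_s(): time.
- sensors.get_joints(): joint angles.
- sensors.get_qd(): joint speeds.
- sensors.get_joint_torque(): joint torques, N m.
- sensors.get_position(): TCP position.
- sensors.get_tool_rot(): TCP orientation.
- sensors.get_contact_force(): force on the tool from outside, world axes, zero at the start.
- sensors.get_wrist_torque(): the same for the moment, N m.
- sensors.get_opening(): finger opening in m.
- sensors.get_gripper_force(): force on a finger pad.
Only numpy, scipy, OpenCV 4.12 (cv2) and the standard library are available. Lean on these libraries where they do the work, as an engineer would, in place of code of your own. Each camera call takes 0.05 s, during which the arm holds its last target. There are 200 camera calls.

### The job

Switch the air tester off at its toggle isolator (lever over to the green side), then stack all the small black fans that are on the bench, lying flat, into one square, aligned pile on the tester, inside the white square and in line with it. When all the fans are on, lay the yellow finger guard flat and square on top of the pile, and only then switch the tester back on (lever over to the red side). The order of the fans, which face is up and which quarter turn do not matter; leave everything else on the bench where it is.

Things in the scene. Friction and masses are not known exactly. Their poses are not given: they have to be found in the camera images.
- fan1: One of the small square cooling fans to be tested (three to five are on the bench): black plastic, 60 x 60 x 20 mm, about 0.09 kg, with a blue round sticker on the hub of both faces. It starts lying flat on the bench. Origin at its very centre (10 mm above what it lies on); z is the fan's axle, x and y are square to its straight sides. Solid to grip on any pair of opposite sides (60 mm wide). Either face may be up.
- fan2: One of the small square cooling fans to be tested (three to five are on the bench): black plastic, 60 x 60 x 20 mm, about 0.09 kg, with a blue round sticker on the hub of both faces. It starts lying flat on the bench. Origin at its very centre (10 mm above what it lies on); z is the fan's axle, x and y are square to its straight sides. Solid to grip on any pair of opposite sides (60 mm wide). Either face may be up.
- fan3: One of the small square cooling fans to be tested (three to five are on the bench): black plastic, 60 x 60 x 20 mm, about 0.09 kg, with a blue round sticker on the hub of both faces. It starts lying flat on the bench. Origin at its very centre (10 mm above what it lies on); z is the fan's axle, x and y are square to its straight sides. Solid to grip on any pair of opposite sides (60 mm wide). Either face may be up.
- fan4: One of the small square cooling fans to be tested (three to five are on the bench): black plastic, 60 x 60 x 20 mm, about 0.09 kg, with a blue round sticker on the hub of both faces. It starts lying flat on the bench. Origin at its very centre (10 mm above what it lies on); z is the fan's axle, x and y are square to its straight sides. Solid to grip on any pair of opposite sides (60 mm wide). Either face may be up.
- fan5: One of the small square cooling fans to be tested (three to five are on the bench): black plastic, 60 x 60 x 20 mm, about 0.09 kg, with a blue round sticker on the hub of both faces. It starts lying flat on the bench. Origin at its very centre (10 mm above what it lies on); z is the fan's axle, x and y are square to its straight sides. Solid to grip on any pair of opposite sides (60 mm wide). Either face may be up.
- guard: The finger guard: a yellow plastic frame with steel wire rings, 60 x 60 x 10 mm, 0.04 kg, starts lying flat on the bench. Origin at its very centre (5 mm above what it lies on); z is square to its face, x and y square to its straight sides. Either face may be up. Grip it on opposite sides (60 mm wide).
- tester: The air tester: a grey box 110 x 110 mm, 40 mm high, fixed to the bench, with a dark round grille in its top framed by a white square outline (inside of it about 62 mm, 1 mm larger all round than a fan). Origin at the centre of its underside, x and y square to its sides and to the white outline, z up. It may stand turned by up to 0.4 rad.
- tester_pad (a point): Centre of the grille and of the white square, on the flat top of the tester (40 mm above the bench): the pile goes centred here.
- switch_base: Housing of the tester's toggle isolator: yellow box 110 mm (its x) x 70 mm (its y), 45 mm high, fixed to the bench, a red patch on its top at the +x end (ON) and a green patch at the -x end (OFF). Origin at the centre of its underside. The lever's hinge line runs along its y, at x = 0, 45 mm up.
- switch_tip (a point): Middle of the black cross-bar at the lever's end, 80 mm from the hinge line (about 113 mm above the bench at either end, 125 mm when upright); the bar is 18 mm thick and 50 mm long, along the housing's y; the steel stem under it is 12 mm thick.
- switch (a joint): Angle of the toggle lever in rad: 0 = OFF, leaning 0.55 rad from upright over the green patch; 1.1 = ON, leaning 0.55 rad over the red patch; 0.55 = upright. It starts ON. It tips over: pushed past upright (about 1 N at the bar) it falls by itself to the other end and stays there.
- bigfan: Not part of the job, loose, leave it where it is: a larger grey fan, 92 x 92 x 25 mm, with a white sticker, origin at its centre.
- pen: Not part of the job, loose, leave it where it is: a black marker pen, 140 mm, lying along its x. Origin on its underside.
- driver: Not part of the job, loose, leave it where it is: a screwdriver lying on the bench, along its x. Origin on its underside.
- spanner: Not part of the job, loose, leave it where it is: a spanner lying on the bench, along its x. Origin on its underside.
- tin: Not part of the job, loose, leave it where it is: a round aluminium tin, 60 mm across, 30 mm high. Origin on its underside.
- tape: Not part of the job, loose, leave it where it is: a red ring of tape, 60 mm across, 20 mm high. Origin on its underside.
- carton: Not part of the job, loose, leave it where it is: a small cardboard box, 60 x 50 x 30 mm. Origin on its underside.

How it is judged:
On the way, in this order (a step that is already met when the one before it is completed fails the run):
1. the isolator is off, its lever down on the green side (value of joint switch below 0.1 rad), for 0.2 s.
2. with the isolator off, all fans that are present lie in one square pile on the tester, let go (horizontal distance between each of fan1, fan2, fan3, fan4, fan5 and tester_pad below 0.006 m and angle between the z axis of each of fan1, fan2, fan3, fan4, fan5 and the z axis of tester, either way round below 0.1 rad and (angle between the x axis of fan1 and the x axis of tester, either way round below 0.14 rad or angle between the x axis of fan1 and the y axis of tester, either way round below 0.14 rad) and linear speed of each of fan1, fan2, fan3, fan4, fan5 below 0.03 m/s and contact force between the fingers and fan1 below 0.05 N and (angle between the x axis of fan2 and the x axis of tester, either way round below 0.14 rad or angle between the x axis of fan2 and the y axis of tester, either way round below 0.14 rad) and contact force between the fingers and fan2 below 0.05 N and (angle between the x axis of fan3 and the x axis of tester, either way round below 0.14 rad or angle between the x axis of fan3 and the y axis of tester, either way round below 0.14 rad) and contact force between the fingers and fan3 below 0.05 N and (angle between the x axis of fan4 and the x axis of tester, either way round below 0.14 rad or angle between the x axis of fan4 and the y axis of tester, either way round below 0.14 rad) and contact force between the fingers and fan4 below 0.05 N and (angle between the x axis of fan5 and the x axis of tester, either way round below 0.14 rad or angle between the x axis of fan5 and the y axis of tester, either way round below 0.14 rad) and contact force between the fingers and fan5 below 0.05 N and value of joint switch below 0.1 rad), for 0.3 s.
3. with the isolator still off, the finger guard lies square on top of the pile, let go (all of step 2 and horizontal distance between guard and tester_pad below 0.006 m and angle between the z axis of guard and the z axis of tester, either way round below 0.1 rad and (angle between the x axis of guard and the x axis of tester, either way round below 0.14 rad or angle between the x axis of guard and the y axis of tester, either way round below 0.14 rad) and ((height (world z) of each of fan1, fan2, fan3, fan4, fan5 below 0.1 m and height (world z) of guard between 0.1 and 0.11 m) or (height (world z) of each of fan1, fan2, fan3, fan4, fan5 below 0.12 m and height (world z) of guard between 0.12 and 0.13 m) or (height (world z) of each of fan1, fan2, fan3, fan4, fan5 below 0.14 m and height (world z) of guard between 0.14 and 0.15 m)) and linear speed of guard below 0.03 m/s and contact force between the fingers and guard below 0.05 N), for 0.3 s.
4. the isolator is on again, its lever down on the red side, with pile and guard in place (horizontal distance between each of fan1, fan2, fan3, fan4, fan5, guard and tester_pad below 0.006 m and angle between the z axis of each of fan1, fan2, fan3, fan4, fan5, guard and the z axis of tester, either way round below 0.1 rad and (angle between the x axis of fan1 and the x axis of tester, either way round below 0.14 rad or angle between the x axis of fan1 and the y axis of tester, either way round below 0.14 rad) and linear speed of each of fan1, fan2, fan3, fan4, fan5, guard below 0.03 m/s and contact force between the fingers and fan1 below 0.05 N and (angle between the x axis of fan2 and the x axis of tester, either way round below 0.14 rad or angle between the x axis of fan2 and the y axis of tester, either way round below 0.14 rad) and contact force between the fingers and fan2 below 0.05 N and (angle between the x axis of fan3 and the x axis of tester, either way round below 0.14 rad or angle between the x axis of fan3 and the y axis of tester, either way round below 0.14 rad) and contact force between the fingers and fan3 below 0.05 N and (angle between the x axis of fan4 and the x axis of tester, either way round below 0.14 rad or angle between the x axis of fan4 and the y axis of tester, either way round below 0.14 rad) and contact force between the fingers and fan4 below 0.05 N and (angle between the x axis of fan5 and the x axis of tester, either way round below 0.14 rad or angle between the x axis of fan5 and the y axis of tester, either way round below 0.14 rad) and contact force between the fingers and fan5 below 0.05 N and (angle between the x axis of guard and the x axis of tester, either way round below 0.14 rad or angle between the x axis of guard and the y axis of tester, either way round below 0.14 rad) and ((height (world z) of each of fan1, fan2, fan3, fan4, fan5 below 0.1 m and height (world z) of guard between 0.1 and 0.11 m) or (height (world z) of each of fan1, fan2, fan3, fan4, fan5 below 0.12 m and height (world z) of guard between 0.12 and 0.13 m) or (height (world z) of each of fan1, fan2, fan3, fan4, fan5 below 0.14 m and height (world z) of guard between 0.14 and 0.15 m)) and contact force between the fingers and guard below 0.05 N and value of joint switch above 1 rad), for 0.2 s.
At the end, for the whole second after the job is handed in: All fans present and the guard on top lie flat (0.1 rad) in one pile on the tester, each within 6 mm of the white square's centre and 0.14 rad of square to it (any quarter turn, either face), at rest and let go; the lever is fully on the red side (above 1.0 rad) (all of step 4); the robot touches nothing.
It fails at once if a bystander is pushed more than 60 mm from where it was (distance of any of bigfan, pen, driver, spanner, tin, tape, carton from where it was at the start of the episode above 0.06 m).
Of fan1, fan2, fan3, fan4, fan5 only 3 to 5 are there at a start; the rules pass over those that are not, and their reading is None.
At some moment in a run one of fan1, fan2, fan3, fan4, fan5, guard may be knocked a few centimetres aside while the robot is not near it.
Once in a run the grip may slacken for a moment while it holds something.
It also fails if it takes over 210 s, if anything falls off the work surface, if the arm or the gripper's body presses on something with over 40 N, if the wrist force passes 120 N, or if a joint passes its speed limit or range.

## Working session

There is one attempt and no reset: what is moved stays moved. The work goes in short steps, each a Python script; the robot and the scene stay as the last script left them, time stands still between calls to the robot, and variables do not carry over. Pictures are saved under pics/ and viewed, at most 14 in all, crops included, and the job is handed in when it is done.

```bash
ls; mkdir -p pics; cat > h.py <<'E'
import numpy as np, cv2
from workcell import r, fingers, solve_ik, imaging, ticket, sensors
def get(name):
    d=imaging.get_image(name); np.savez('/tmp/%s.npz'%name,**d); return d
def load(name): return dict(np.load('/tmp/%s.npz'%name))
def save(d,fn,box=None,s=1):
    im=d['img'][:,:,::-1]
    if box: im=im[box[1]:box[3],box[0]:box[2]]
    cv2.imwrite('pics/'+fn,cv2.resize(im,None,fx=s,fy=s,interpolation=cv2.INTER_CUBIC))
def rays(d,uv):
    K=d['intrinsics']; k1=float(d['k1'])
    uv=np.asarray(uv,float).reshape(-1,1,2)
    D=np.array([k1,0,0,0,0.])
    return cv2.undistortPointsIter(uv,K,D,None,None,(3,50,1e-10)).reshape(-1,2)
def toplane(d,uv,z):
    """pixels -> world points at height z"""
    R=cv2.Rodrigues(d['rvec'])[0]; t=np.ravel(d['tvec'])
    n=rays(d,uv); c=-R.T@t; w=np.c_[n,np.ones(len(n))]@R
    return c+w*((z-c[2])/w[:,2])[:,None]
def cloud(d):
    """world xyz per pixel, 480x640x3"""
    R=cv2.Rodrigues(d['rvec'])[0]; t=np.ravel(d['tvec'])
    u,v=np.meshgrid(np.arange(640),np.arange(480))
    n=rays(d,np.stack([u,v],-1).reshape(-1,2)); Z=d['range_z'].reshape(-1,1)
    P=(np.c_[n,np.ones(len(n))]*Z-t)@R
    P[Z[:,0]==0]=np.nan
    return P.reshape(480,640,3)
def proj(d,P):
    return cv2.projectPoints(np.asarray(P,float).reshape(-1,1,3),d['rvec'],d['tvec'],d['intrinsics'],np.array([float(d['k1']),0,0,0,0.]))[0].reshape(-1,2)
E
python3 - <<'E'
from h import *
for n in ['top','scene']:
    d=get(n); save(d,n+'1.png')
    R=cv2.Rodrigues(d['rvec'])[0]; print(n,-R.T@np.ravel(d['tvec']),R[2],d['k1'],d['intrinsics'][0])
print(sensors.get_tool_rot(),sensors.get_time_s())
E
```

```text
pics
top [0.36380118 0.01590925 1.0120728 ] [ 0.16834759 -0.00305386 -0.98572296] -0.06730478608008245 [481.09911731   0.         312.87387315]
scene [1.34204044 0.10158233 0.94786517] [-0.69172712 -0.08745851 -0.7168435 ] -0.044403214862434565 [553.19926578   0.         320.39659687]
[-3.14057647e+00 -4.74583213e-05  3.70797232e-01] 0.1
```

View pics/top1.png

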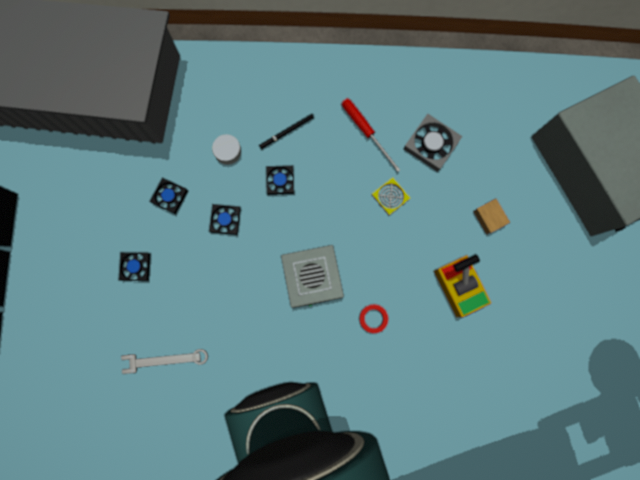

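View pics/scene1.png

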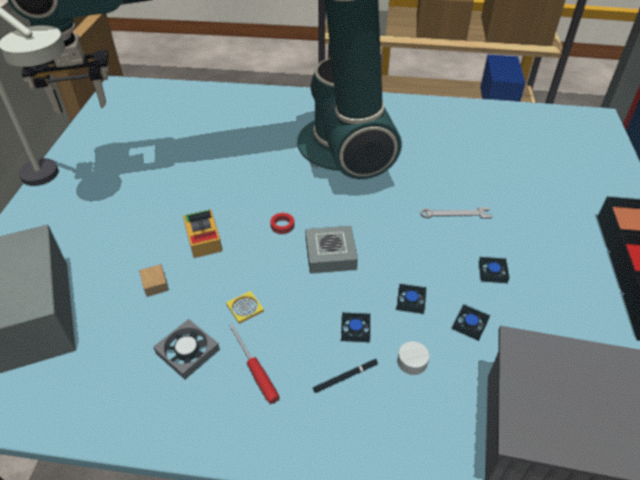

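The top view shows four fans at (169,196), (225,220), (280,180) and (134,267). The guard is at (391,197), the tester at (312,276) and the switch at (463,287), with red towards (450,268) and green towards (473,302).

```bash
cat >> h.py <<'E'
def rect(d,mask,z,seed,win=40):
    """min-area rect of masked blob around seed px, in world plane z -> centre, angle mod 90deg (rad), size"""
    m=np.zeros_like(mask,np.uint8); u,v=map(int,seed)
    sl=np.s_[max(0,v-win):v+win,max(0,u-win):u+win]; m[sl]=mask[sl]
    m=cv2.morphologyEx(m,cv2.MORPH_CLOSE,np.ones((5,5)))
    n,l,st,c=cv2.connectedComponentsWithStats(m)
    k=1+np.argmax(st[1:,4]); cs=cv2.findContours((l==k).astype(np.uint8),cv2.RETR_EXTERNAL,cv2.CHAIN_APPROX_NONE)[0]
    P=toplane(d,np.concatenate(cs).reshape(-1,2),z)[:,:2]
    (c,s,a)=cv2.minAreaRect((P*1000).astype(np.float32))
    a=np.deg2rad(a); a=(a+np.pi/4)%(np.pi/2)-np.pi/4
    return np.array(c)/1000,a,np.array(s)
E
python3 - <<'E'
from h import *
d=load('top'); hsv=cv2.cvtColor(d['img'],cv2.COLOR_RGB2HSV)
for s in [(169,196),(225,220),(280,180),(134,267)]:
    m=((hsv[...,2]<70)|((hsv[...,0]>105)&(hsv[...,1]>150))).astype(np.uint8)
    print(rect(d,m,.02,s,26), toplane(d,[s],.02))
m=((hsv[...,0]>20)&(hsv[...,0]<35)&(hsv[...,1]>120)).astype(np.uint8)
print('guard',rect(d,m,.01,(391,197),30))
m=((hsv[...,1]<60)&(hsv[...,2]>80)).astype(np.uint8)
print('tester',rect(d,m,.04,(312,270),50))
red,green=toplane(d,[(450,270),(473,302)],.045)
print(red,green)
P=cloud(d); print('tip depth',P[258:272:4,455:480:5].reshape(-1,3).round(3))
# things on the bench, height over 5mm, in hidden regions check
w=get('wrist'); save(w,'w0.png')
R=cv2.Rodrigues(w['rvec'])[0]; print('wristcam',-R.T@np.ravel(w['tvec']),R,w['intrinsics'][0])
E
```

```text
(array([0.61595874, 0.32288055]), np.float64(-0.4074792262745004), array([64.50218201, 59.02771378])) [[0.61565683 0.32210343 0.02      ]]
(array([0.56811768, 0.19993765]), np.float64(-0.0682794556079962), array([59.82500076, 60.41818237])) [[0.56677754 0.1990247  0.02      ]]
(array([0.65749622, 0.08667226]), np.float64(0.04501726779599402), array([62.41293335, 55.36651993])) [[0.65735466 0.08654825 0.02      ]]
(array([0.46275671, 0.38321823]), np.float64(0.03022839928705312), array([56.63775253, 63.42611694])) [[0.46159041 0.38394195 0.02      ]]
guard (array([ 0.64385645, -0.16544171]), np.float64(0.7026936291660104), array([58.50033951, 23.87885666]))
tester (array([0.45266467, 0.01289812]), np.float64(0.22803604788096354), array([110.36743927, 109.4491272 ]))
[ 0.4714159  -0.26752272  0.045     ] [ 0.4077661  -0.31346429  0.045     ]
tip depth [[ 0.502 -0.292 -0.   ]
 [ 0.497 -0.289  0.045]
 [ 0.496 -0.298  0.049]
 [ 0.487 -0.284  0.121]
 [ 0.487 -0.295  0.117]
 [ 0.488 -0.277  0.048]
 [ 0.478 -0.264  0.124]
 [ 0.479 -0.274  0.122]
 [ 0.479 -0.283  0.122]
 [ 0.48  -0.294  0.118]
 [ 0.47  -0.254  0.124]
 [ 0.471 -0.264  0.122]
 [ 0.471 -0.274  0.122]
 [ 0.481 -0.309  0.046]
 [ 0.486 -0.335  0.001]
 [ 0.464 -0.258  0.111]
 [ 0.464 -0.266  0.115]
 [ 0.466 -0.28   0.102]
 [ 0.472 -0.309  0.045]
 [ 0.473 -0.319  0.045]]
wristcam [ 0.31285776 -0.60207895  0.38442594] [[ 3.62368986e-01 -9.32034294e-01 -8.90222360e-04]
 [-8.99400533e-01 -3.49931403e-01  2.61966972e-01]
 [-2.44473719e-01 -9.41280397e-02 -9.65076429e-01]] [333.32926606   0.         313.74610218]
```

```bash
python3 - <<'E'
from h import *
d=load('top'); P=cloud(d)
b=(abs(P[...,0]-.44)<.1)&(abs(P[...,1]+.29)<.1)
q=P[b&(abs(P[...,2]-.045)<.006)][:,:2]; t=P[b&(P[...,2]>.095)]
c,s,a=cv2.minAreaRect((q*1000).astype(np.float32)); print(c,s,a)
print(t.mean(0)); c2=cv2.minAreaRect((t[t[:,2]>.112][:,:2]*1000).astype(np.float32)); print(c2)
c=np.array(c)/1000
ang=np.deg2rad(a); red=np.array([.4714-.4078,-.2675+.3135])
k=max((ang+i*np.pi/2 for i in range(4)),key=lambda x:np.dot(red,[np.cos(x),np.sin(x)])); print('sw',c,k)
print('red dir',np.arctan2(red[1],red[0]))
E
```

```text
(440.2955017089844, -296.81109619140625) (109.63923645019531, 72.3263931274414) 26.633499145507812
[ 0.47720224 -0.27724398  0.1179502 ]
((478.3490295410156, -277.6788635253906), (16.32065200805664, 50.359039306640625), 26.038570404052734)
sw [ 0.4402955 -0.2968111] 0.46484225141620766
red dir 0.6261735872958971
```

View pics/w0.png

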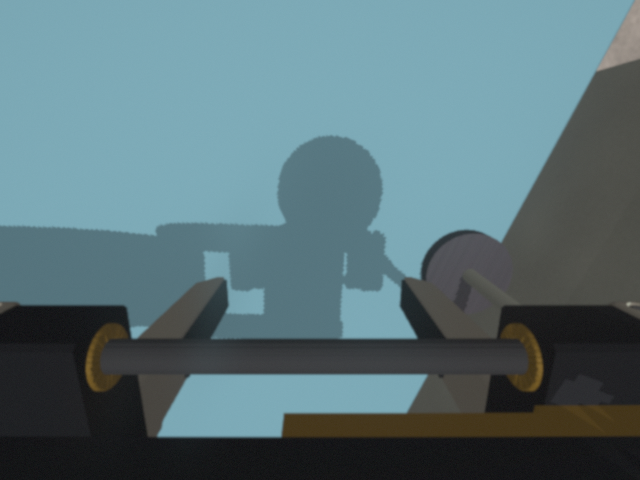

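The wrist view shows the fingertips at (215,290) and (410,290), with clear bench above them. Targets therefore need to sit about 60 mm ahead along tool x. I'll switch off now.

```bash
cat >> h.py <<'E'
SW=np.array([.4403,-.2968]); SY=.465
def pose(x,y,z,yaw): r.move_pose([x,y,z],[np.pi,0,yaw])
def push(sgn):
    """sgn=-1: push lever towards housing -x (OFF); +1: ON"""
    e=np.array([np.cos(SY),np.sin(SY)])
    p=lambda s:SW-sgn*s*e
    fingers.gripper_to(0.0)
    pose(*p(.09),.36,SY); r.move_linear([*p(.09),.286])
    r.move_linear([*p(-.008),.286],velocity=.08)
    r.move_linear([*p(.03),.286]); r.move_linear([*p(.03),.38],velocity=.25)
def look(x,y,yaw,off=.065,z=.36):
    pose(x-off*np.cos(yaw),y-off*np.sin(yaw),z,yaw); return get('wrist')
E
python3 - <<'E'
from h import *
push(-1); print(sensors.get_time_s())
d=get('top'); P=cloud(d)
b=(abs(P[...,0]-.44)<.1)&(abs(P[...,1]+.29)<.1)&(P[...,2]>.095)&(P[...,2]<.14)
print(P[b].mean(0))
fingers.gripper_to(.085)
w=look(.4527,.0129,.228); save(w,'w_tester.png'); print(sensors.get_time_s())
E
```

```text
6.2417
[nan nan nan]
8.8417<stdin>:5: RuntimeWarning: Mean of empty slice.
  ret = um.true_divide(
```

View pics/w_tester.png

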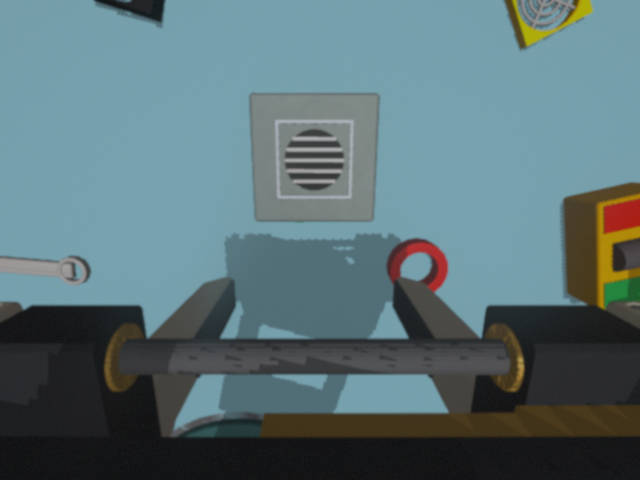

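The white square's corners are at (276,120), (353,120), (352,198) and (277,198). The red patch at (620,215) is now uncovered and the bar is near (625,255). Next I'll compute the tester centre, check the lever from above, and re-measure the fans from close by.

```bash
cat >> h.py <<'E'
def fanmask(d):
    h=cv2.cvtColor(d['img'],cv2.COLOR_RGB2HSV)
    return ((h[...,2]<70)|((h[...,0]>105)&(h[...,1]>150))).astype(np.uint8)
E
python3 - <<'E'
from h import *
w=load('wrist'); Q=toplane(w,[(276,120),(353,120),(352.5,198),(277,198)],.04)[:,:2]
print('white',Q.mean(0),[np.linalg.norm(Q[i]-Q[i-1]) for i in range(4)],np.arctan2(*(Q[1]-Q[2])[::-1]),np.arctan2(*(Q[0]-Q[3])[::-1]))
g=w['img'].astype(int); m=((g.max(2)-g.min(2)<25)&(g.min(2)>100)).astype(np.uint8)
print('tester rect',rect(w,m,.04,(315,158),75))
P=cloud(w); print('depth z on tester top',np.nanmedian(P[100:115,260:370,2]))
d=get('top'); P=cloud(d)
b=(abs(P[...,0]-.43)<.1)&(abs(P[...,1]+.3)<.1)&(P[...,2]>.095)&(P[...,2]<.14)
print('bar',b.sum(),P[b].mean(0))
save(d,'top2.png',(400,220,520,340),4)
fans=[(.616,.323,-.407),(.568,.200,-.068),(.6575,.0867,.045),(.4628,.3832,.030)]
for x,y,a in fans[1:2]:
    w=look(x,y,a); s=proj(w,[x,y,.02])[0]; print(s,rect(w,fanmask(w),.02,s,55),sensors.get_time_s()); save(w,'w_fan2.png')
E
```

```text
white [0.45534042 0.01269182] [np.float64(0.06625343118236468), np.float64(0.06542619490945649), np.float64(0.06626919375339667), np.float64(0.06804353503823371)] 0.251851436957591 0.2123492271631923
tester rect (array([0.45572131, 0.01339681]), np.float64(0.2280997806548004), array([107.63635254, 108.24337006]))
depth z on tester top 0.04038624218836787
bar 298 [ 0.40436314 -0.31236799  0.11756388]
[313.51583926 161.96709597] (array([0.57000629, 0.19576627]), np.float64(-0.31606648817363947), array([44.06685638, 57.64408493])) 9.875
```

View pics/w_fan2.png

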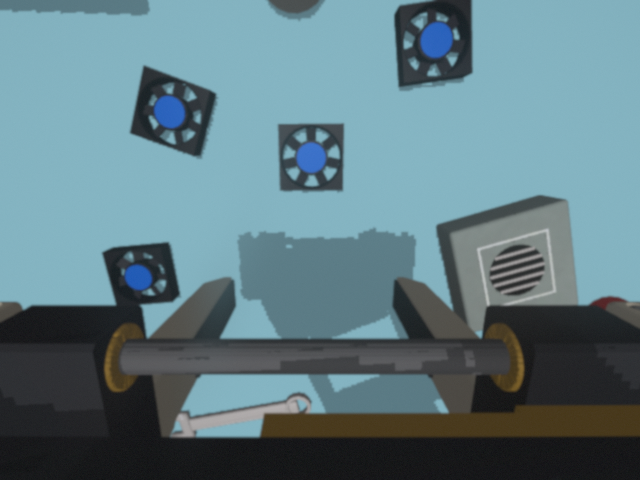

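View pics/top2.png

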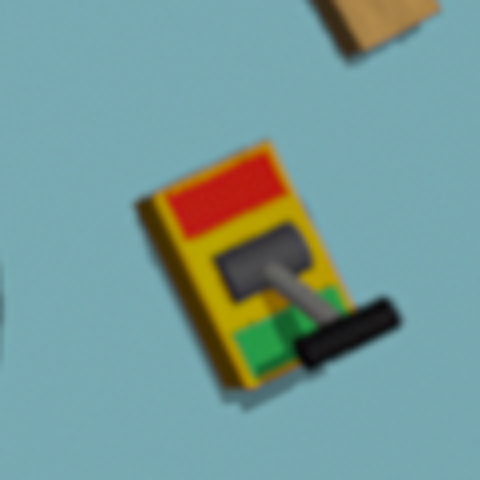

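The lever is OFF: its bar is over green at (345,335) in the crop. Fan2 is centred at (311,157) in the wrist view, with crisp edges. I'll use the red channel for the fan mask, then pick and place fan2.

```bash
cat >> h.py <<'E'
T=np.array([.4555,.0130]); TY=.228
def fanmask(d):
    return ((d['img'][...,0]<78)).astype(np.uint8)
def measure(x,y,a,z,mask):
    w=look(x,y,a); s=proj(w,[x,y,z])[0]
    m=mask(w); m[265:]=0
    c,da,sz=rect(w,m,z,s,62); print('meas',s.round(),c.round(4),round(da,3),sz.round(1)); return w,c,da,sz
def pick(c,a,h=.189):
    fingers.gripper_to(.088)
    pose(*c,.27,a); r.move_linear([*c,h],velocity=.12)
    fingers.gripper_to(0.); print('grip',sensors.get_opening(),sensors.get_gripper_force())
    r.move_linear([*c,.36],velocity=.25); print('lifted',sensors.get_opening())
def place(H,h=.189):
    z=H+h
    pose(*T,max(.36,z+.08),TY); r.move_linear([*T,z+.012],velocity=.2)
    print('before',sensors.get_opening(),sensors.get_gripper_force())
    print('contact',r.move_linear([*T,z-.002],velocity=.03,contact_N=4),sensors.get_position()[2]-z)
    fingers.gripper_to(.076); r.move_linear([*T,z+.1],velocity=.2)
E
python3 - <<'E'
from h import *
w,c,a,s=measure(.570,.1975,-.068,.02,fanmask)
if abs(s-60).max()<5:
    pick(c,a); place(.04)
    w,c,a,s=measure(*T,TY,.06,fanmask); save(w,'w_p1.png'); print(sensors.get_time_s(),c-T)
E
```

```text
meas [314. 162.] [0.5717 0.2023] -0.069 [58.5 58.1]
grip 0.05951254410873036 29.99815821647644
lifted 0.06003454180495306
before 0.05944775502614254 29.99747782945633
contact True -0.00017927227631159282
meas [314. 163.] [0.4565 0.0137] 0.228 [57.8 57.9]
16.9083 [0.00103436 0.00074745]
```

```bash
python3 - <<'E'
from h import *
H=.06
for x,y,a0 in [(.659,.089,.045),(.617,.325,-.407),(.464,.385,.030)]:
    w,c,a,s=measure(x,y,a0,.02,fanmask)
    if abs(s-59).max()>4: save(w,'w_bad.png'); print('stop'); break
    pick(c,a)
    if sensors.get_opening()<.055: print('lost'); break
    place(H); H+=.02
    w,c,a,s=measure(*T,TY,H,fanmask); save(w,'w_H%d.png'%round(H*1000)); print(sensors.get_time_s(),c-T)
    if abs(c-T).max()>.004: print('check'); break
E
```

```text
meas [314. 161.] [0.662  0.0886] 0.069 [59.8 58. ]
grip 0.05977746506179099 30.000305771827698
lifted 0.05961919024254412
before 0.05967369918506684 29.999486804008484
contact True -0.0001770360794496606
meas [314. 163.] [0.4555 0.0135] 0.227 [58.9 58.8]
24.6083 [2.96020508e-05 5.43674469e-04]
meas [314. 162.] [0.6204 0.3267] -0.407 [59.2 58.7]
grip 0.059962174461133624 29.99984085559845
lifted 0.05985412315000523
before 0.05950922310188473 29.999135434627533
contact True -0.00010360155922661818
meas [315. 164.] [0.456  0.0136] 0.227 [59.  58.9]
33.2167 [0.00052994 0.00064058]
meas [314. 162.] [0.465  0.3877] 0.029 [58.9 58.8]
grip 0.06001139926244257 30.00010997056961
lifted 0.059857323561452444
before 0.05954347215781174 29.999294579029083
contact True -0.00019320683965362573
meas [315. 165.] [0.4561 0.0137] 0.227 [58.4 58.9]
41.85 [0.00061807 0.00066984]
```

```bash
cat >> h.py <<'E'
def ymask(d):
    h=cv2.cvtColor(d['img'],cv2.COLOR_RGB2HSV)
    m=((h[...,0]>18)&(h[...,0]<38)&(h[...,1]>120)).astype(np.uint8)
    return cv2.morphologyEx(m,cv2.MORPH_CLOSE,np.ones((7,7)))
E
python3 - <<'E'
from h import *
w,c,a,s=measure(.645,-.165,.70,.01,ymask); save(w,'w_guard.png')
d=get('top'); save(d,'top3.png')
d=get('scene'); save(d,'scene3.png')
E
```

```text
meas [314. 163.] [ 0.6351 -0.1521] 0.7 [58.  58.3]
```

View pics/w_guard.png

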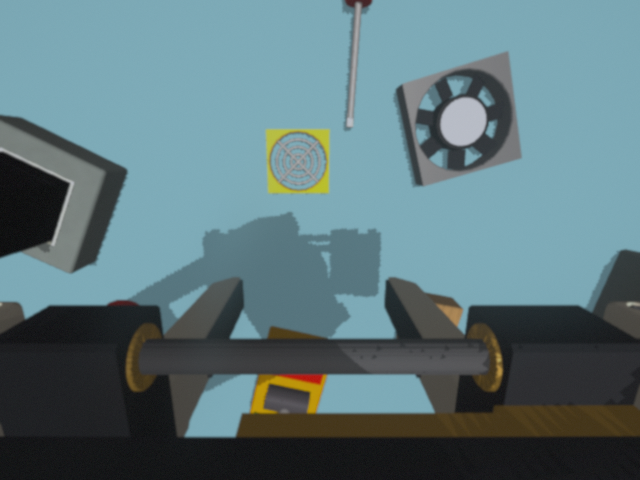

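View pics/top3.png

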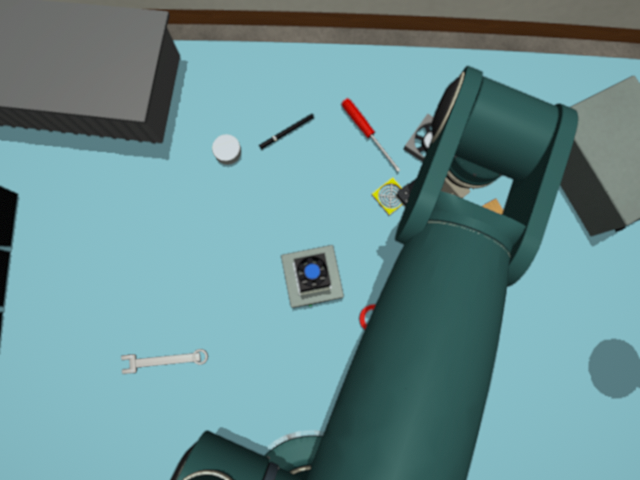

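View pics/scene3.png

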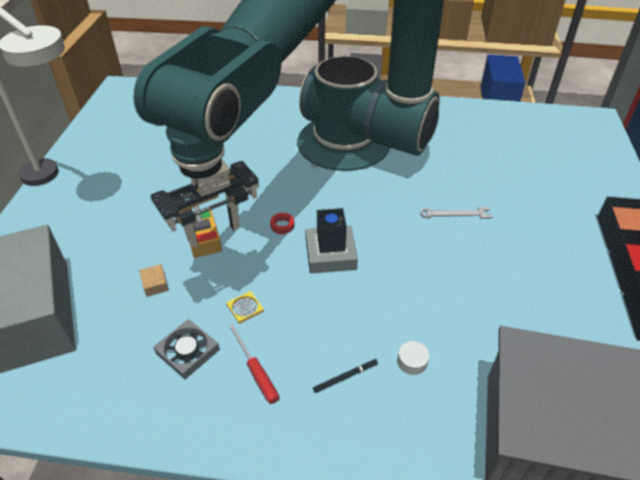

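No fans are left on the bench and the pile of four stands on the tester. The guard centre is at (298,161) in the wrist view. The driver tip at (349,127) is about 25 mm clear of where the right finger comes down.

```bash
python3 - <<'E'
from h import *
c,a=np.array([.6351,-.1521]),.70
pick(c,a)
if sensors.get_opening()>.055:
    place(.12)
    w,c,a,s=measure(*T,TY,.13,ymask); save(w,'w_fin.png'); print(sensors.get_time_s(),c-T)
    P=cloud(w); s=proj(w,[*T,.13])[0].astype(int); print('z',np.nanpercentile(P[s[1]-32:s[1]+32,s[0]-32:s[0]+32,2],[50,90]))
E
```

```text
grip 0.059629659206154054 30.000595450401306
lifted 0.059589962712812125
before 0.0594437941707109 29.99980330467224
contact True -0.0003633134028860341
meas [315. 166.] [0.4557 0.0135] 0.228 [58.9 59.6]
49.8833 [0.00016058 0.00049991]
z [0.12391857 0.1270988 ]
```

View pics/w_fin.png

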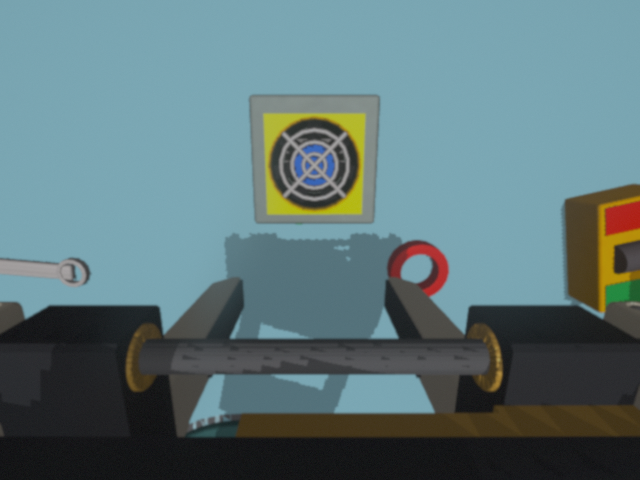

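The guard sits square on the pile at (314,165). Now I'll switch on, check and step clear.

```bash
python3 - <<'E'
from h import *
r.move_linear([*sensors.get_position()[:2],.38])
push(1)
fingers.gripper_to(.06)
w,c,a,s=measure(*T,TY,.13,ymask); print(c-T)
pose(.30,-.55,.405,.37)
d=get('top'); P=cloud(d)
b=(abs(P[...,0]-.44)<.1)&(abs(P[...,1]+.29)<.1)&(P[...,2]>.095)&(P[...,2]<.14); print('bar',b.sum(),P[b].mean(0))
save(d,'top4.png',(240,170,520,340),2.8); print(sensors.get_time_s())
E
```

```text
meas [314. 167.] [ 0.4432 -0.0067] 0.228 [43.9 41.4]
[-0.012285  -0.0197281]
bar 261 [ 0.47703735 -0.27727926  0.11770762]
59.9833
```

View pics/top4.png

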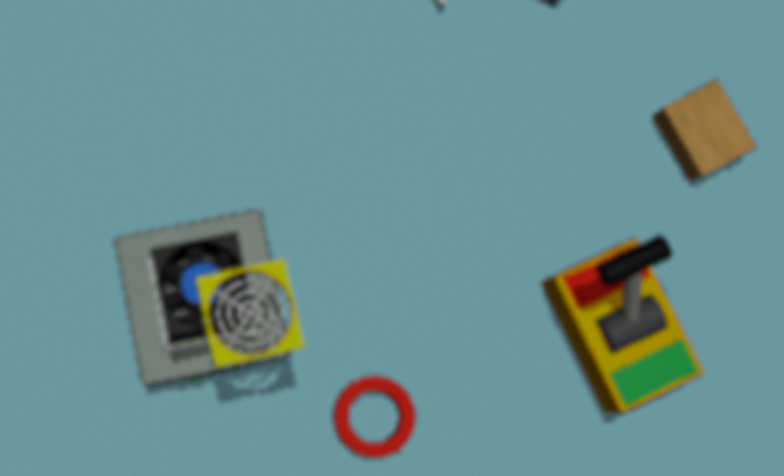

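The lever is ON, but something knocked the guard aside: it hangs off the pile at (250,313) in the crop. To keep the required order I'll switch off again, re-lay the guard, then switch on.

```bash
python3 - <<'E'
from h import *
push(-1); fingers.gripper_to(.085)
w=look(.437,-.022,TY,.075,.38); save(w,'w_kn.png')
m=ymask(w); n,l,st,ce=cv2.connectedComponentsWithStats(m); P=cloud(w)
for k in range(1,n):
    if st[k,4]>500:
        q=P[l==k]; q=q[~np.isnan(q[:,2])]
        A=np.c_[q[:,:2]-q[:,:2].mean(0),np.ones(len(q))]; f=np.linalg.lstsq(A,q[:,2],rcond=None)[0]
        print(st[k],ce[k],q.mean(0),f,np.std(q[:,2]-A@f))
s=proj(w,[*T,.12])[0]; print(s, rect(w,fanmask(w),.12,s,55))
E
```

```text
[ 262  100   92   95 3021] [306.96921549 144.67891427] [ 0.4392744  -0.01681919  0.1297429 ] [-0.01323206 -0.01778881  0.1297429 ] 0.003924430812319008
[ 537  149   93  122 4170] [571.2501199  205.45995204] [ 0.44370426 -0.27595617  0.04050526] [ 0.03439863 -0.14550357  0.04050526] 0.007099531092395009
[104 332  33  60 898] [115.42316258 366.27060134] [0.38196425 0.0098173  0.29735175] [-0.11879571  0.53774763  0.29735175] 0.002053287211326381
[493 333  32  59 903] [512.56699889 367.25470653] [ 0.4014187  -0.07478398  0.29747492] [ 0.11111973 -0.15338028  0.29747492] 0.001985093036956926
[ 261  405  379   33 9566] [465.11938114 423.40528957] [ 0.392981   -0.06252973  0.30735205] [0.97142324 0.25057966 0.30735205] 0.0018907964377797154
[269.51617706 111.10692106] (array([0.45626382, 0.01394995]), np.float64(0.2269544882280119), array([59.32057953, 58.91191101]))
```

View pics/w_kn.png

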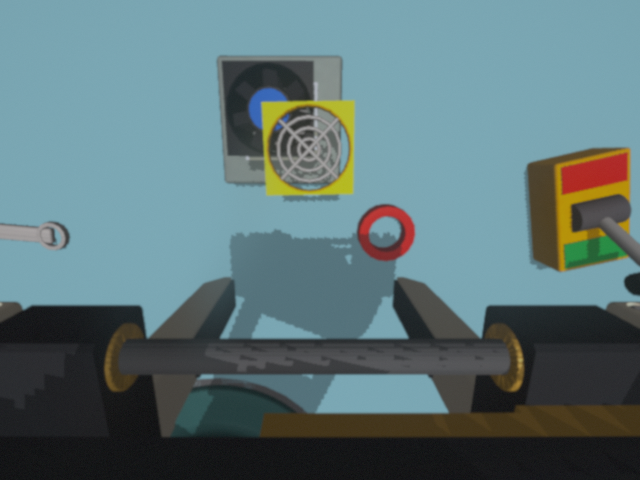

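The guard still lies flat on the pile (top at z≈0.130), centred at pixel (309,147). The pile hasn't moved and the lever is off. I'll re-grip the guard and put it back.

```bash
python3 - <<'E'
from h import *
w=load('wrist'); c,a,s=rect(w,ymask(w),.13,(309,147),55); print(c,a,s)
assert abs(s-59).max()<4
fingers.gripper_to(.085)
pose(*c,.40,a); r.move_linear([*c,.31],velocity=.12)
fingers.gripper_to(0.); print('grip',sensors.get_opening())
r.move_linear([*c,.37],velocity=.2); print(sensors.get_opening())
place(.12,.190)
w,c,a,s=measure(*T,TY,.13,ymask); print(c-T)
r.sleep(.5)
r.move_linear([*sensors.get_position()[:2],.38])
push(1); fingers.gripper_to(.06)
pose(.30,-.55,.405,.37)
d=get('top'); P=cloud(d)
b=(abs(P[...,0]-.44)<.1)&(abs(P[...,1]+.29)<.1)&(P[...,2]>.095)&(P[...,2]<.14); print('bar',b.sum(),P[b].mean(0))
s=proj(d,[*T,.13])[0]; print(s,rect(d,ymask(d),.13,s,35))
save(d,'top5.png',(240,170,520,340),2.8); print(sensors.get_time_s())
E
```

```text
[ 0.43752274 -0.01772706] 0.24104084605030884 [60.23213577 59.93941879]
grip 0.059504359510792866
0.05969438846781024
before 0.0593506069397275 29.999838173389435
contact True -0.00022631120644439617
meas [315. 166.] [0.4551 0.0134] 0.228 [59.  59.7]
[-0.00042639  0.00037266]
bar 258 [ 0.47703768 -0.27721088  0.11784891]
[312.09019894 269.76114696] (array([0.45218759, 0.01255806]), np.float64(0.2275141348863352), array([61.88254166, 59.07704544]))
81.5833
```

View pics/top5.png

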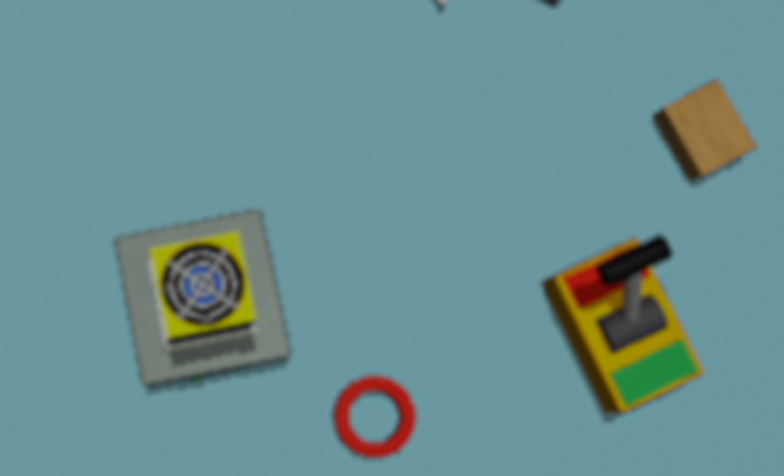

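The guard is square on the pile at (203,285) and the bar is over red at (635,258). Top-camera agreement is within 0.5 mm of its own tester estimate, so I'm handing in.

```bash
python3 -c "
from h import *
print(ticket.sign_off())"
```

```text
the job is handed in; nothing more can be done
None
```

I stacked all four fans on the tester with the guard on top and switched the tester back on, then handed the job in; no verdict came back. The guard was knocked aside mid-run, so I switched off, re-laid it and switched on again. The last camera check showed guard and pile within about 1 mm of the white square's centre.

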